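# Pack the solar panels and lift the carrying caddy

## Robot

A 6-joint arm with a two-finger parallel gripper is mounted at the origin on the work surface. World frame = base frame: x ahead of the robot, y to its left, z up, the work surface at z = 0. Lengths are in mm, angles in rad, forces in N, time in s.
With the tool pointing down it reaches from about 350 to 875 mm from the base axis. Payload 4.2 kg.
Tool frame: the origin (TCP) lies at the very end of the fingers, on their centre line; the grasp point (between the pads) lies 19 mm behind it (arm.pinch_z is the distance from the TCP to the grasp point, in mm); x points along the fingers, y is the direction in which the jaws open and shut, and the axes are right-handed (so a half turn about x gives the same grasp; the last joint's range is limited). The gripper opens to 85 mm and grips with 20 to 120 N. Pads are 22 mm wide; open, the fingers measure 114 mm over their backs; the gripper's body (76 mm by 85 mm) begins 54 mm behind the grasp point. The pads swing forward as they close: fully open they stand 13 mm farther back than shut.
Start: joints at [-1.091, 0.385, 0.008, 0, -1.194, -0.259], TCP at [136.899, -609.801, 231.312] pointing down, gripper open.
Joint ranges: [-3.14, 3.14], [-1.21, 2.06], [-1.07, 1.41], [-3.16, 2.05], [-2.99, -0.16], [-3.1, 3.1]. Speed limits (rad/s): [2.79, 2.79, 3.14, 3.14, 3.14, 3.14].

## Interface

Orientations are given as a unit quaternion [x, y, z, w].
In Python, from bench import arm gives the robot as it stands.
- The arm moves only by the tool drive_tool, never from a script. Its argument "motion" is a list of rows, each a list of 4 numbers: the shift along the tool's x, y, z in mm, then the turn about the tool's x in degrees. In form: [[dx, dy, dz, spin], ...]. A call has 1 to 10 rows; each row shifts and turns the commanded pose from where the row before left it, along the tool's axes as they then stand; what a row does not reach is not made up. A row lasts 1/12 s, in which the tool goes at most 41.7 mm and 7.16 degrees, less where a joint would pass 70% of its speed; a pose out of reach is approached as far as the arm can. A call with a gripper value outside its range is refused whole. "grip" is the finger opening in mm, from 0 to 85.4, set as the call begins (left out, the last holds). The fingers move at their own pace and stop on an object; the grip force is fixed at half the most. Time passes only in rows, so rows that do not move let the fingers close. It gives the time, the measured TCP pose, the force and the opening at its end, in the units of the state.
- arm.read_state(): the state, without advancing time (a new reading comes with each control period).
- arm.get_image(name): name is "scene" or "top"; returns the picture (420x560x3 uint8, red, green, blue); there is no depth.
- arm.calibration(name): a dict with "K" (3x3 intrinsics, pixels), "eye" and "attitude" of the camera in the world. Camera axes: x right, y up, looking along -z (the intrinsics and any distortion apply to the point x, -y, -z); pixel columns grow to the right and rows downward; lengths in mm; the calibration is good to about 2 mm. A picture is of the moment at which its call begins. calibration takes no time and is no camera call.
- arm.job_done(): hands the job in, once; it reports no verdict.
The state is a dict: "clock": time; "joints": joint angles; "joint_vel": joint speeds; "joint_efforts": joint torques, N m; "position": TCP position; "ee_rot": TCP orientation; "contact_force": force on the tool from outside, world axes, zero at the start; "wrist_torque": the same for the moment, N m; "gripper_width": finger opening in mm.
Only numpy, scipy, OpenCV 4.12 (cv2) and the standard library are available. Lean on these libraries where they do the work, as an engineer would, in place of code of your own. Each camera call takes 0.05 s, during which the arm holds its last target. There are 200 camera calls.

## Task

Pack the second solar panel for its trip to the clean room: lay the black separator sheet over the panel already in the aluminium caddy, then set the loose panel on the sheet, cells up, each lined up squarely and centred over the one below, set down and not dropped. Then lift the caddy by its handle, keeping it level, until it is about 10 cm clear of the bench, and finish while holding it there, steady and level, with everything still in it, for a colleague to take. Leave the other things on the bench alone.

Things in the scene. Friction and masses are not known exactly. Their poses are not given: they have to be found in the camera images.
- caddy: Loose aluminium carrying tray, outside 304 (x) x 152 (y) mm, floor 3 mm thick, walls 22 mm high; about 0.7 kg loaded, nearly in balance when packed. Origin: centre of underside. Uprights on its long walls carry a handle bar across the middle, along its y. Either of the two bays (+x or -x of the handle) holds the lower panel, the other the radio unit, each about 88 mm from the middle along x.
- handle (a point): Centre of the caddy's handle bar, 95 mm above the caddy's underside. The bar is 16 mm thick (along the caddy's x), 22 mm high and 152 mm long (along the caddy's y), open underneath down to the tray floor; grip it from above across its 16 mm, at its middle.
- lower_panel: Solar panel already lying in one bay of the caddy, cells up: aluminium plate 96 (x) x 56 (y) x 8 mm with dark cells on its upper face, 55 g. Loose. Origin: centre of its underside, z up, x along its length, which runs roughly along the caddy's x.
- sheet: Stiff plain black plastic separator sheet, 108 (x) x 66 (y) x 6 mm, 35 g, lying flat on the bench. Origin: centre of its underside, x along its length. Both faces alike.
- loose_panel: The second solar panel, lying on the bench cells up: same as the lower one, 96 (x) x 56 (y) x 8 mm, 55 g. Origin: centre of its underside, x along its length, z up out of the cell face.
- radio: Milled aluminium radio unit, 90 x 58 x 20 mm with small brass connectors at one end, 140 g, lying loose in the other bay of the caddy; it travels along. Origin: centre of its underside.
- spool: Bystander: reel of solder standing on end, 54 mm across, 44 mm high. Origin: centre of its underside.
- flux_bottle: Bystander: small amber bottle, 44 mm across, 85 mm high. Origin: centre of its underside.
- screwdriver: Bystander: screwdriver with black handle, 160 mm long, lying on the bench. Its x axis runs along it, handle towards -x.
Not all that is in view belongs to the job. What is shaped like the sheet but orange or yellow is not meant.

How it is judged:
By the outcome, as a careful person would: the job done as asked, in the order asked, and still so for the second after the job is handed in, while the arm keeps its last pose, push and grip.
It also fails if it takes over 72 s, if anything falls off the work surface, if the arm or the gripper's body presses on something with over 40 N, if the wrist force passes 120 N, or if a joint passes its speed limit or range.

## Working session

There is one attempt and no reset: what is moved stays moved. The work goes in short steps, Python scripts to look and compute and a tool call to move; the robot and the scene stay as the last step left them, time stands still between calls to the robot, and variables do not carry over. Pictures are saved under pics/ and viewed, about 8 in all and at most 12, crops included, and the job is handed in when it is done.

Besides the shell and the picture viewer there is one more tool, called as name(argument=value, ...), one argument or row to a line, values as JSON. drive_tool: Moves the arm, as the interface text tells. Its arguments: {"type":"object","properties":{"motion":{"type":"array"},"grip":{"type":"number"}},"required":["motion"]}

```bash
mkdir -p pics; ls; python3 - <<'E'
from bench import arm
import cv2
for n in("scene","top"):
    im=arm.get_image(n); cv2.imwrite(f"pics/{n}0.png",im[:,:,::-1]); print(n,arm.calibration(n))
print(arm.read_state(), arm.pinch_z)
a=cv2.imread("pics/scene0.png");b=cv2.imread("pics/top0.png")
E
```

```text
pics
scene {'K': array([[399.3056698 ,   0.        , 273.02903756],
       [  0.        , 399.3056698 , 210.7963173 ],
       [  0.        ,   0.        ,   1.        ]]), 'eye': array([938.23001187, 643.60770301, 729.4318196 ]), 'attitude': array([0.11182713, 0.40714257, 0.86811752, 0.26096281])}
top {'K': array([[476.1295033 ,   0.        , 288.02740802],
       [  0.        , 476.1295033 , 216.42327501],
       [  0.        ,   0.        ,   1.        ]]), 'eye': array([ 374.89565392,    9.64159039, 1472.36251273]), 'attitude': array([-0.04337461,  0.03992941,  0.71141655, -0.70029335])}
{'clock': 0.1, 'joints': array([-1.09138274e+00,  3.85460558e-01,  6.76913014e-03, -4.17427078e-04,
       -1.19400240e+00, -2.58608030e-01]), 'joint_vel': array([ 0.00023688, -0.00170096,  0.00111261,  0.0019243 ,  0.00036163,
       -0.0007015 ]), 'joint_efforts': array([-8.33311242e-05, -3.93318808e+01,  1.88930637e+01,  4.19799596e+00,
       -2.57440814e-03,  5.67423868e-06]), 'position': array([ 136.78878237, -609.31589374,  230.34771162]), 'ee_rot': array([-0.07717874,  0.70292147,  0.07852911,  0.70269341]), 'contact_force': array([-0.43453683,  0.0737052 ,  0.12258559]), 'wrist_torque': array([ 0.03751097,  0.01720399, -0.02445606]), 'gripper_width': 85.39648633607858} 18.700000000000003
```

View pics/top0.png

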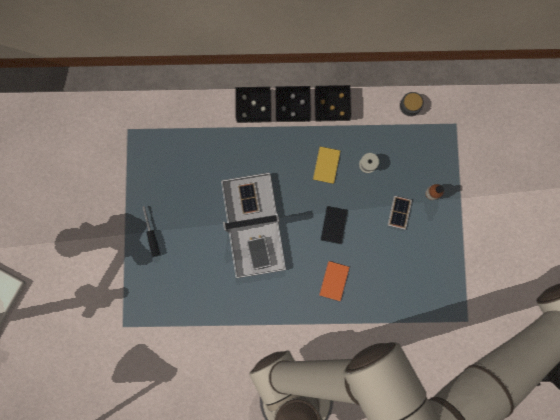

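View pics/scene0.png

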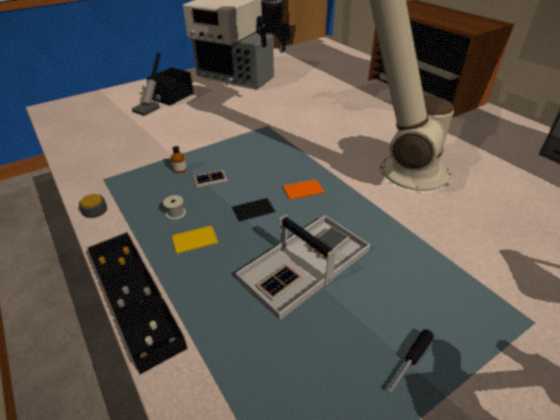

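Candidates in the top view: the black sheet is at (334,225). Sheet look-alikes are orange (334,281) and yellow (327,165), plus black trays at (253..333,104) off the mat. The loose panel is at (400,212). The caddy handle is at (251,223), with the lower panel in its upper bay at (249,198) and the radio in the lower bay at (261,252). I'll check this in one close crop and get first positions.

```bash
cat >h.py <<'E'
import numpy as np,cv2
from scipy.spatial.transform import Rotation as R
from bench import arm
C={n:arm.calibration(n) for n in("scene","top")}
def ray(n,p):
    c=C[n];p=np.atleast_2d(np.float64(p));K=c["K"]
    d=np.c_[(p[:,0]-K[0,2])/K[0,0],-(p[:,1]-K[1,2])/K[1,1],-np.ones(len(p))]
    return c["eye"],R.from_quat(c["attitude"]).apply(d)
def onplane(n,p,z):
    e,d=ray(n,p);return (e+d*((z-e[2])/d[:,2])[:,None])[:,:2]
def proj(n,P):
    c=C[n];q=R.from_quat(c["attitude"]).inv().apply(np.atleast_2d(P)-c["eye"]);K=c["K"]
    return np.c_[K[0,0]*q[:,0]/-q[:,2]+K[0,2],K[1,1]*-q[:,1]/-q[:,2]+K[1,2]]
def rectify(n,im,z,c,half,s=0.5):   # metric picture of plane z: right = -y, up = +x, s mm/px
    N=int(2*half/s);w=np.float32([[c[0]+half,c[1]+half],[c[0]+half,c[1]-half],[c[0]-half,c[1]-half],[c[0]-half,c[1]+half]])
    src=np.float32(proj(n,np.c_[w,np.full(4,z)]))
    H=cv2.getPerspectiveTransform(src,np.float32([[0,0],[N,0],[N,N],[0,N]]))
    return cv2.warpPerspective(im,H,(N,N),flags=cv2.INTER_CUBIC)
def r2w(p,c,half,s=0.5):
    p=np.atleast_2d(p);return np.c_[c[0]+half-p[:,1]*s,c[1]+half-p[:,0]*s]
E
python3 - <<'E'
from h import *
t=cv2.imread("pics/top0.png");s=cv2.imread("pics/scene0.png")
for k,p,z in(("sheet",(334,225),6),("loose",(400,212),8),("lower",(249,198),11),("radio",(261,252),23),("handle",(251,223),106)):
    w=onplane("top",p,z)[0];print(k,w.round(1),np.hypot(*w).round(), proj("scene",[*w,z]).round(1))
a=onplane("top",(334,225),6)[0];b=onplane("top",(400,212),8)[0];c=onplane("top",(252,225),11)[0]
row=lambda n,im:np.hstack([cv2.resize(rectify(n,im,z,w,h,h/125),(250,250)) for w,z,h in((a,6,90),(b,8,90),(c,11,180))])
o=np.vstack([row("top",t),row("scene",s)]);o=np.clip(o*1.7,0,255).astype("uint8")
cv2.imwrite("pics/crop1.png",o)
E
```

```text
sheet [ 519.6 -126.3] 535.0 [[253.8 208.1]]
loose [ 556.6 -331.4] 648.0 [[210.1 177.3]]
lower [607.6 135.8] 623.0 [[279.1 279.7]]
radio [439.   99.2] 450.0 [[326.5 238.5]]
handle [519.4 122.2] 534.0 [[307.7 231.8]]
```

View pics/crop1.png

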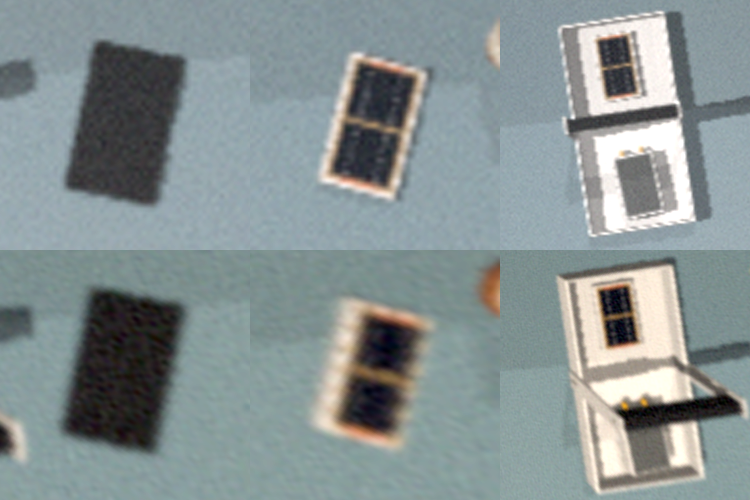

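The crop confirms the choice: a plain black sheet (left), the loose panel cells up with pale rim (middle), and the lower panel in the +x bay with the radio and its brass connectors nearest the handle (right). Both views agree. Next I'll measure each one precisely.

```bash
cat >>h.py <<'E'
def rect(n,im,z,c,half,thr,amin,near=True,hullmerge=0):
    g=cv2.GaussianBlur(cv2.cvtColor(rectify(n,im,z,c,half),cv2.COLOR_BGR2GRAY),(0,0),2)
    m=(g<thr).astype("uint8")
    if hullmerge: m=cv2.morphologyEx(m,cv2.MORPH_CLOSE,np.ones((hullmerge,)*2))
    N=g.shape[0];best=None
    for q in cv2.findContours(m,0,1)[0]:
        if cv2.contourArea(q)<amin*4: continue
        (x,y),_,_=r=cv2.minAreaRect(q);d=np.hypot(x-N/2,y-N/2)
        if best is None or d<best[0]: best=(d,r)
    if best is None: return None
    b=cv2.boxPoints(best[1]);w=r2w(b,c,half);e=w[1]-w[0],w[2]-w[1]
    L=max(e,key=np.linalg.norm);l=sorted(map(np.linalg.norm,e))
    a=np.degrees(np.arctan2(L[1],L[0]));a=(a+90)%180-90
    return w.mean(0).round(1),round(a,2),np.round(l,1)
E
python3 - <<'E'
from h import *
for n in("top","scene"):
    im=cv2.imread(f"pics/{n}0.png")
    for k,c,z,h,A in(("sheet",(519.6,-126.3),6,80,3000),("loose",(556.6,-331.4),8,75,1500),("lower",(607.6,135.8),11,65,1500),("radio",(439,99.2),23,60,1500),("handle",(519.4,122.2),106,90,1000)):
        g=cv2.cvtColor(rectify(n,im,z,c,h),cv2.COLOR_BGR2GRAY)
        q=np.percentile(g,[2,50,90]).astype(int);
        print(n,k,q,[rect(n,im,z,c,h,t,A,hullmerge=21 if k in("loose","lower") else 0) for t in ([50,65,80] if k!="radio" else [100,120])])
E
```

```text
top sheet [31 89 98] [(array([ 521.5, -126.3], dtype=float32), np.float32(-11.8), array([ 65.3, 107.3], dtype=float32)), (array([ 521.3, -126.8], dtype=float32), np.float32(-11.69), array([ 69.7, 110.6], dtype=float32)), (array([ 521.4, -127.3], dtype=float32), np.float32(-11.0), array([ 74.5, 114. ], dtype=float32))]
top loose [27 91 97] [(array([ 557., -330.], dtype=float32), np.float32(-14.34), array([40.5, 80.3], dtype=float32)), (array([ 556.9, -330. ], dtype=float32), np.float32(-14.36), array([42.7, 82.4], dtype=float32)), (array([ 557.8, -336.5], dtype=float32), np.float32(-15.1), array([57.4, 99.7], dtype=float32))]
top lower [ 28 126 146] [(array([608.3, 139.1], dtype=float32), np.float32(9.27), array([40.5, 79.8], dtype=float32)), (array([608.2, 139.1], dtype=float32), np.float32(9.25), array([42.8, 82.4], dtype=float32)), (array([608.2, 139. ], dtype=float32), np.float32(9.3), array([45. , 84.6], dtype=float32))]
top radio [ 64 123 159] [(array([438.6,  96.6], dtype=float32), np.float32(11.31), array([73.6, 84. ], dtype=float32)), (array([439.9,  96.9], dtype=float32), np
[... 1166 characters left out ...]
pe=float32), np.float32(9.69), array([43.9, 83.6], dtype=float32)), (array([608.6, 137.3], dtype=float32), np.float32(9.46), array([46.1, 85.8], dtype=float32))]
scene radio [  5  73 145] [(array([439.2,  99.5], dtype=float32), np.float32(0.0), array([119.5, 119.5], dtype=float32)), (array([439.2,  99.4], dtype=float32), np.float32(-90.0), array([119.5, 119.5], dtype=float32))]
scene handle [  8  90 143] [(array([532.5, 128.7], dtype=float32), np.float32(-79.9), array([ 34.1, 152.6], dtype=float32)), (array([527.5, 130.5], dtype=float32), np.float32(-61.43), array([ 90.7, 151. ], dtype=float32)), (array([524.2, 124.2], dtype=float32), np.float32(-90.0), array([170.5, 176. ], dtype=float32))]
```

```bash
cat >>h.py <<'E'
def go(x,y,z,axis):
    """axis: wanted direction of tool y in deg (mod 180). prints spin, then shift in tool axes before/after it"""
    s=arm.read_state();q=R.from_quat(s["ee_rot"]);M=q.as_matrix()
    a=np.degrees(np.arctan2(M[1,1],M[0,1]));d=(axis-a+90)%180-90   # world yaw change
    v=np.array([x,y,z])-s["position"];A=M.T@v;B=R.from_euler("x",-d,degrees=True).as_matrix().T@A
    print("t",round(s["clock"],2),"pos",s["position"].round(1),"down",M[:,0].round(3),"yaw",round(a,2),"j6",s["joints"][5].round(2),"F",s["contact_force"].round(1),"w",round(s["gripper_width"],1))
    print("spin",round(-d,2),"before",A.round(1),"after",B.round(1))
E
python3 -c "
from h import *
go(522.5,-125.6,120,78.4)"
```

```text
t 0.1 pos [ 136.8 -609.3  230.3] down [-0.001  0.002 -1.   ] yaw 102.64 j6 -0.26 F [-0.4  0.1  0.1] w 85.4
spin 24.24 before [111.  387.4 482.2] after [111.  551.2 280.7]
```

drive_tool(
  motion=[
    [0,0,0,6.06],
    [0,0,0,6.06],
    [0,0,0,6.06],
    [0,0,0,6.06],
    [0,30.6,15.6,0],
    [0,30.6,15.6,0],
    [0,30.6,15.6,0],
    [0,30.6,15.6,0],
    [0,30.6,15.6,0],
    [0,30.6,15.6,0],
  ],
)

```text
clock: 0.93
position: [266.0, -447.1, 230.9]
ee_rot: [0.072, 0.704, -0.071, 0.703]
contact_force: [0.8, -0.1, -0.4]
gripper_width: 85.4
```

drive_tool(
  motion=[
    [0,36.7,18.7,0],
    [8,36.7,18.7,0],
    [8,36.7,18.7,0],
    [8,36.7,18.7,0],
    [12,36.7,18.7,0],
    [12,36.7,18.7,0],
    [12,36.7,18.7,0],
    [16,36.7,18.7,0],
    [16,36.7,18.7,0],
    [16,36.7,18.7,0],
  ],
)

```text
clock: 1.77
position: [515.9, -133.9, 126.5]
ee_rot: [0.071, 0.704, -0.071, 0.703]
contact_force: [0.4, -0.3, 0.6]
gripper_width: 85.4
```

```bash
python3 -c "
from h import *
go(522.5,-125.6,20,78.4)"
```

```text
t 1.77 pos [ 515.9 -133.9  126.5] down [-0.  0. -1.] yaw 78.42 j6 -1.82 F [ 0.4 -0.3  0.6] w 85.4
spin 0.02 before [106.5   9.5   4.9] after [106.5   9.5   4.8]
```

drive_tool(
  motion=[
    [14,0,0,0],
    [14,0,0,0],
    [14,0,0,0],
    [14,0,0,0],
    [14,0,0,0],
    [14,0,0,0],
    [10,0,0,0],
    [6,0,0,0],
    [0,0,0,0],
    [0,0,0,0],
  ],
)

```text
clock: 2.6
position: [515.3, -135.8, 27.3]
ee_rot: [0.071, 0.704, -0.071, 0.703]
contact_force: [-0.0, -0.1, -0.2]
gripper_width: 85.0
```

```bash
python3 -c "
from h import *
go(522.5,-125.6,0,78.4)
for n in('scene','top'): cv2.imwrite(f'pics/{n}1.png',arm.get_image(n)[:,:,::-1])
a=cv2.imread('pics/scene1.png');u,v=proj('scene',[522,-126,20])[0].astype(int)
cv2.imwrite('pics/c2.png',np.clip(cv2.resize(a[v-60:v+40,u-60:u+60],None,fx=6,fy=6,interpolation=cv2.INTER_CUBIC)*1.7,0,255).astype('uint8'))"
```

```text
t 2.6 pos [ 515.3 -135.8   27.3] down [-0. -0. -1.] yaw 78.42 j6 -1.82 F [-0.  -0.1 -0.2] w 85.0
spin 0.02 before [27.3 11.5  5. ] after [27.3 11.5  5. ]
```

View pics/c2.png

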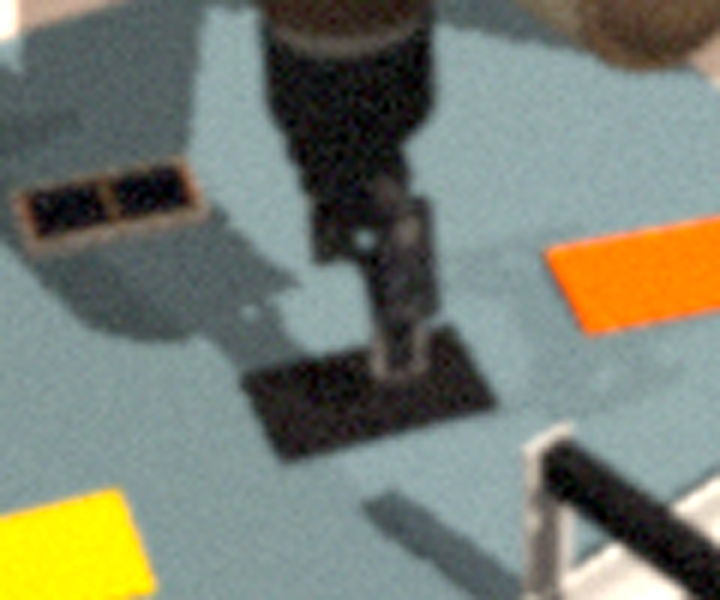

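The gripper stands over the sheet at about crop pixel (400,370), short of its centre by 11.5 mm in y and 5 mm in z because the fast rows were capped. I'll correct that and then descend.

drive_tool(
  motion=[
    [0,6,2.5,0],
    [0,5.5,2.5,0],
    [8,0,0,0],
    [8,0,0,0],
    [6,0,0,0],
    [3,0,0,0],
    [0,0,0,0],
    [0,0,0,0],
  ],
  grip=75,
)

```text
clock: 3.37
position: [522.1, -125.6, 1.8]
ee_rot: [0.071, 0.704, -0.072, 0.703]
contact_force: [-0.2, -0.9, 0.7]
gripper_width: 75.2
```

drive_tool(
  motion=[
    [3,0,0,0],
    [2,0,0,0],
    [0,0,0,0],
    [0,0,0,0],
  ],
)

```text
clock: 3.7
position: [522.4, -125.5, -2.8]
ee_rot: [0.071, 0.704, -0.071, 0.703]
contact_force: [-0.6, -0.1, 1.0]
gripper_width: 74.9
```

```bash
python3 -c "
from h import *
go(522.5,-125.6,-6,78.4)"
```

```text
t 3.7 pos [ 522.4 -125.5   -2.8] down [-0. -0. -1.] yaw 78.41 j6 -1.84 F [-0.6 -0.1  1. ] w 74.9
spin 0.01 before [ 3.2 -0.   0.1] after [ 3.2 -0.   0.1]
```

Free so far, as the linkage estimate predicted. I'll go 3 mm lower and close.

drive_tool(
  motion=[
    [2,0,0,0],
    [1,0,0,0],
    [0,0,0,0],
  ],
)

```text
clock: 3.95
position: [522.3, -125.5, -5.9]
ee_rot: [0.071, 0.704, -0.071, 0.703]
contact_force: [0.1, -0.6, -0.7]
gripper_width: 75.2
```

drive_tool(
  motion=[
    [0,0,0,0],
    [0,0,0,0],
    [0,0,0,0],
    [0,0,0,0],
    [0,0,0,0],
    [0,0,0,0],
  ],
  grip=60,
)

```text
clock: 4.45
position: [522.7, -125.5, -5.1]
ee_rot: [0.071, 0.703, -0.071, 0.704]
contact_force: [-2.3, 0.3, 6.3]
gripper_width: 63.1
```

drive_tool(
  motion=[
    [0,0,0,0],
    [0,0,0,0],
    [0,0,0,0],
  ],
  grip=50,
)

```text
clock: 4.7
position: [522.7, -125.5, -5.1]
ee_rot: [0.071, 0.703, -0.071, 0.704]
contact_force: [-0.9, 1.3, 4.6]
gripper_width: 63.4
```

Stopped on the object at 63.4 mm. I'll lift and check.

drive_tool(
  motion=[
    [-2,0,0,0],
    [-4,0,0,0],
    [-8,0,0,0],
    [-10,0,0,0],
    [-12,0,0,0],
    [-12,0,0,0],
    [-12,0,0,0],
    [-12,0,0,0],
    [-12,0,0,0],
    [-12,0,0,0],
  ],
)

```text
clock: 5.53
position: [522.6, -125.5, 91.9]
ee_rot: [0.071, 0.703, -0.071, 0.704]
contact_force: [-0.5, 0.7, -0.2]
gripper_width: 63.4
```

drive_tool(
  motion=[
    [-25,0,0,0],
    [-20,0,0,0],
    [-10,0,0,0],
    [0,0,0,0],
  ],
)

```text
clock: 5.87
position: [524.1, -125.5, 148.5]
ee_rot: [0.072, 0.701, -0.071, 0.706]
contact_force: [0.3, 0.2, 0.2]
gripper_width: 63.4
```

```bash
python3 -c "
from h import *
go(608.3,138.2,140,99.35)
for n in('scene','top'): cv2.imwrite(f'pics/{n}2.png',arm.get_image(n)[:,:,::-1])
a=cv2.imread('pics/scene2.png');u,v=proj('scene',[522,-126,140])[0].astype(int)
cv2.imwrite('pics/c3.png',np.clip(cv2.resize(a[v-45:v+55,u-60:u+60],None,fx=5,fy=5,interpolation=cv2.INTER_CUBIC)*1.7,0,255).astype('uint8'))"
```

```text
t 5.87 pos [ 524.1 -125.5  148.5] down [ 0.006 -0.    -1.   ] yaw 78.43 j6 -1.84 F [0.3 0.2 0.2] w 63.4
spin -20.92 before [  9.  275.3  29.6] after [  9.  246.5 125.9]
```

View pics/c3.png

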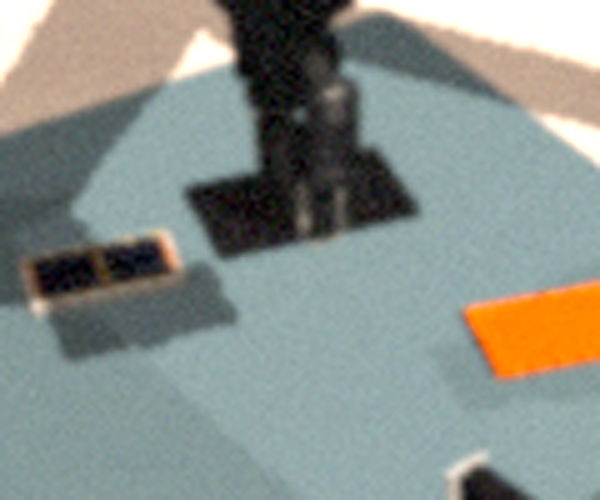

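The sheet is held level and roughly centred between the jaws (finger at crop (325,235), middle of the near edge at about (318,235)). I'll carry it over the lower panel.

drive_tool(
  motion=[
    [0,0,0,-5.23],
    [0,0,0,-5.23],
    [0,0,0,-5.23],
    [0,0,0,-5.23],
    [0,22.4,11.4,0],
    [0,22.4,11.4,0],
    [0,22.4,11.4,0],
    [0,22.4,11.4,0],
    [0,22.4,11.4,0],
    [0,22.4,11.4,0],
  ],
)

```text
clock: 6.8
position: [567.2, 19.1, 143.2]
ee_rot: [-0.058, 0.706, 0.057, 0.703]
contact_force: [1.1, 1.0, -1.1]
gripper_width: 64.0
```

drive_tool(
  motion=[
    [0,22.4,11.4,0],
    [0,22.4,11.4,0],
    [0,22.4,11.4,0],
    [0,15,8,0],
    [0,0,0,0],
    [0,0,0,0],
  ],
)

```text
clock: 7.3
position: [595.8, 106.5, 143.6]
ee_rot: [-0.058, 0.706, 0.058, 0.704]
contact_force: [1.2, -0.4, -0.4]
gripper_width: 63.6
```

```bash
python3 -c "
from h import *
go(608.3,138.2,40,99.35)
for n in('scene','top'):
  im=arm.get_image(n)[:,:,::-1].copy(); cv2.imwrite(f'pics/{n}3.png',im)
  for z in (142,146): 
    for t in (50,60): print(n,z,rect(n,im,z,(608,138),85,t,2000))
a=cv2.imread('pics/scene3.png');u,v=proj('scene',[608,138,145])[0].astype(int)
b=cv2.imread('pics/top3.png');p,q=proj('top',[608,138,145])[0].astype(int)
f=lambda a,u,v:cv2.resize(a[v-50:v+50,u-50:u+50],None,fx=4,fy=4,interpolation=cv2.INTER_CUBIC)
cv2.imwrite('pics/c4.png',np.clip(np.hstack([f(a,u,v),f(b,p,q)])*1.7,0,255).astype('uint8'))"
```

```text
t 7.3 pos [595.8 106.5 143.6] down [-0.003 -0.001 -1.   ] yaw 99.39 j6 -1.85 F [ 1.2 -0.4 -0.4] w 63.6
spin 0.04 before [103.6  29.3  17.8] after [103.6  29.3  17.8]
scene 142 (array([608.2, 138.2], dtype=float32), np.float32(-90.0), array([169.5, 169.5], dtype=float32))
scene 142 (array([608.2, 138.2], dtype=float32), np.float32(-90.0), array([169.5, 169.5], dtype=float32))
scene 146 (array([608.2, 138.3], dtype=float32), np.float32(0.0), array([169.5, 169.5], dtype=float32))
scene 146 (array([608.2, 138.3], dtype=float32), np.float32(0.0), array([169.5, 169.5], dtype=float32))
top 142 (array([580.9,  93.1], dtype=float32), np.float32(-62.53), array([ 76.2, 109.5], dtype=float32))
top 142 (array([588.2,  86.2], dtype=float32), np.float32(-56.24), array([ 83.5, 131.4], dtype=float32))
top 146 (array([580.4,  93. ], dtype=float32), np.float32(-62.51), array([ 76. , 108.9], dtype=float32))
top 146 (array([587.6,  86.1], dtype=float32), np.float32(-56.31), array([ 83.2, 130.8], dtype=float32))
```

View pics/c4.png

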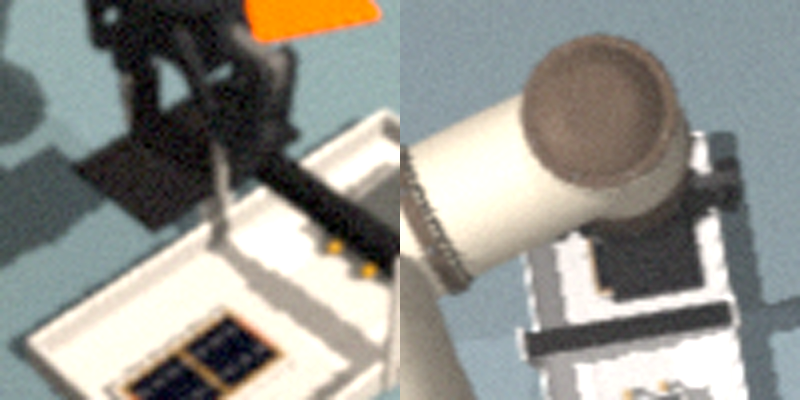

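drive_tool(
  motion=[
    [0,10,6,0],
    [0,10,6,0],
    [0,9.3,5.8,0],
    [10,0,0,0],
    [18,0,0,0],
    [18,0,0,0],
    [18,0,0,0],
    [18,0,0,0],
    [8,0,0,0],
    [0,0,0,0],
  ],
)

```text
clock: 8.23
position: [607.6, 137.3, 52.3]
ee_rot: [-0.058, 0.707, 0.057, 0.703]
contact_force: [-0.5, -0.4, -0.1]
gripper_width: 63.8
```

drive_tool(
  motion=[
    [10,0,0,0],
    [10,0,0,0],
    [0,0,0,0],
    [0,0,0,0],
  ],
)

```text
clock: 8.57
position: [609.1, 137.8, 34.9]
ee_rot: [-0.058, 0.705, 0.057, 0.705]
contact_force: [-0.5, 0.6, -0.0]
gripper_width: 63.5
```

```bash
python3 -c "
from h import *
go(608.3,138.2,8,99.35)
for n in('scene','top'):
  im=arm.get_image(n)[:,:,::-1].copy(); cv2.imwrite(f'pics/{n}4.png',im)
z=arm.read_state()['position'][2]+5
f=lambda n:rectify(n,cv2.imread(f'pics/{n}4.png'),z+6,(608.3,138.2),80,.4)
cv2.imwrite('pics/c5.png',np.clip(np.hstack([f('scene'),f('top')])*1.7,0,255).astype('uint8'))"
```

```text
t 8.57 pos [609.1 137.8  34.9] down [-0.001 -0.    -1.   ] yaw 99.33 j6 -1.89 F [-0.5  0.6 -0. ] w 63.5
spin -0.02 before [26.9  0.5 -0.7] after [26.9  0.5 -0.7]
```

View pics/c5.png

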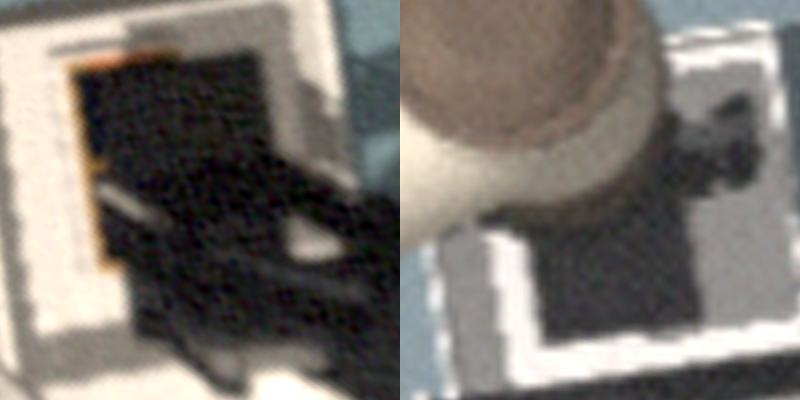

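Hovering. In the rectified views the sheet's far-right corner is at (260,55), expected (260,54). The middle of its near edge is at (225,337), expected (222,333). So it sits centred over the lower panel to about 1–2 mm. Now I'll lower it gently.

drive_tool(
  motion=[
    [8,0,0,0],
    [8,0,0,0],
    [5,0,0,0],
    [3,0.5,-0.7,0],
    [0,0,0,0],
    [0,0,0,0],
  ],
)

```text
clock: 9.17
position: [608.4, 138.3, 10.9]
ee_rot: [-0.058, 0.705, 0.057, 0.705]
contact_force: [0.4, 0.7, -0.2]
gripper_width: 63.4
```

drive_tool(
  motion=[
    [1.5,0,0,0],
    [1,0,0,0],
    [0.5,0,0,0],
    [0,0,0,0],
  ],
)

```text
clock: 9.5
position: [608.5, 138.4, 8.3]
ee_rot: [-0.058, 0.705, 0.058, 0.705]
contact_force: [-0.4, -0.8, 0.1]
gripper_width: 63.5
```

drive_tool(
  motion=[
    [1,0,0,0],
    [1,0,0,0],
    [0,0,0,0],
    [0,0,0,0],
  ],
)

```text
clock: 9.83
position: [608.5, 138.3, 6.2]
ee_rot: [-0.058, 0.705, 0.057, 0.705]
contact_force: [0.3, -0.2, -0.7]
gripper_width: 63.4
```

drive_tool(
  motion=[
    [0.7,0,0,0],
    [0,0,0,0],
    [0,0,0,0],
  ],
)

```text
clock: 10.08
position: [608.6, 138.4, 6.0]
ee_rot: [-0.058, 0.705, 0.058, 0.705]
contact_force: [-1.0, -0.3, 2.9]
gripper_width: 64.0
```

Contact (2.9 N) at exactly the predicted height. I'll release a little and retreat.

drive_tool(
  motion=[
    [0,0,0,0],
    [0,0,0,0],
    [0,0,0,0],
    [0,0,0,0],
    [-5,0,0,0],
    [-12,0,0,0],
    [-20,0,0,0],
    [-30,0,0,0],
    [-30,0,0,0],
    [-30,0,0,0],
  ],
  grip=76,
)

```text
clock: 10.92
position: [608.5, 138.3, 135.1]
ee_rot: [-0.058, 0.704, 0.058, 0.705]
contact_force: [0.7, 0.0, 0.4]
gripper_width: 76.1
```

drive_tool(
  motion=[
    [-20,0,0,0],
    [0,0,0,0],
  ],
)

```text
clock: 11.08
position: [611.7, 139.3, 159.9]
ee_rot: [-0.057, 0.7, 0.059, 0.709]
contact_force: [0.6, -0.6, 0.1]
gripper_width: 75.7
```

```bash
python3 -c "
from h import *
go(556.8,-332.3,100,75.7)"
```

```text
t 11.08 pos [611.7 139.3 159.9] down [ 0.012  0.004 -1.   ] yaw 99.39 j6 -1.89 F [ 0.6 -0.6  0.1] w 75.7
spin 23.69 before [  57.3 -456.5 -131.8] after [  57.3 -471.    62.7]
```

drive_tool(
  motion=[
    [0,-15,2,5.92],
    [0,-15,2,5.92],
    [0,-15,2,5.92],
    [0,-15,2,5.93],
    [0,-27,3.6,0],
    [0,-27,3.6,0],
    [0,-27,3.6,0],
    [0,-27,3.6,0],
    [0,-27,3.6,0],
    [0,-27,3.6,0],
  ],
)

```text
clock: 11.92
position: [597.2, -84.7, 153.1]
ee_rot: [0.088, 0.701, -0.088, 0.702]
contact_force: [0.3, -0.2, -0.4]
gripper_width: 76.0
```

drive_tool(
  motion=[
    [0,-27,5,0],
    [0,-27,5,0],
    [0,-27,5,0],
    [0,-27,5,0],
    [0,-27,5,0],
    [0,-27,5,0],
    [0,-27,5,0],
    [0,-20,5,0],
    [0,0,0,0],
    [0,0,0,0],
  ],
)

```text
clock: 12.75
position: [584.1, -296.9, 152.6]
ee_rot: [0.089, 0.702, -0.089, 0.701]
contact_force: [-0.2, 0.2, 0.5]
gripper_width: 75.9
```

```bash
python3 -c "
from h import *
go(556.8,-332.3,20,75.7)
for n in('scene','top'):
  im=arm.get_image(n)[:,:,::-1].copy(); cv2.imwrite(f'pics/{n}5.png',im)
  for t in (45,55,65): print(n,rect(n,im,17,(608.3,138.2),70,t,2500), 'loose',rect(n,im,8,(556.8,-332.3),75,t,1500,hullmerge=21))
f=lambda n:rectify(n,cv2.imread(f'pics/{n}5.png'),17,(608.3,138.2),80,.4)
cv2.imwrite('pics/c6.png',np.clip(np.hstack([f('scene'),f('top')])*1.7,0,255).astype('uint8'))"
```

```text
t 12.75 pos [ 584.1 -296.9  152.6] down [-0.  0. -1.] yaw 75.51 j6 -1.6 F [-0.2  0.2  0.5] w 75.9
spin -0.19 before [132.6 -41.1 -17.5] after [132.6 -41.1 -17.6]
scene (array([610.7, 138.5], dtype=float32), np.float32(9.09), array([ 65.1, 106.5], dtype=float32)) loose (array([ 556.7, -334.5], dtype=float32), np.float32(-13.93), array([36.5, 78.8], dtype=float32))
scene (array([610.9, 138.3], dtype=float32), np.float32(9.11), array([ 66.8, 108.1], dtype=float32)) loose (array([ 556.7, -334.6], dtype=float32), np.float32(-14.04), array([39.2, 80.4], dtype=float32))
scene (array([611. , 138.1], dtype=float32), np.float32(9.37), array([ 68.2, 109.8], dtype=float32)) loose (array([ 556.7, -334.7], dtype=float32), np.float32(-14.31), array([42.1, 82. ], dtype=float32))
top (array([607.2, 137.2], dtype=float32), np.float32(9.01), array([ 61.9, 103.4], dtype=float32)) loose (array([ 573.3, -336.8], dtype=float32), np.float32(-90.0), array([117., 140.], dtype=float32))
top (array([607. , 136.9], dtype=float32), np.float32(8.97), array([ 64.1, 105.2], dtype=float32)) loose (array([ 572.8, -336.3], dtype=float32), np.float32(-90.0), array([118., 141.], dtype=float32))
top (array([606.9, 136.8], dtype=float32), np.float32(9.05), array([ 66.1, 106.6], dtype=float32)) loose (array([ 572.3, -335.6], dtype=float32), np.float32(-90.0), array([119. , 142.5], dtype=float32))
```

View pics/c6.png

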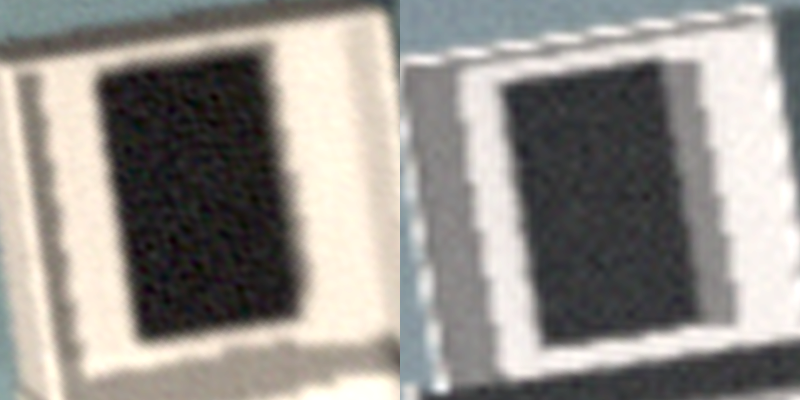

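The sheet lies square over the lower panel: the mean of the two views is (608.9,137.6) at 9.1°, against (608.3,138.2) at 9.35°. Next is the loose panel.

drive_tool(
  motion=[
    [0,-14,-6,0],
    [0,-14,-6,0],
    [0,-13,-5.5,-0.2],
    [14,0,0,0],
    [16,0,0,0],
    [16,0,0,0],
    [16,0,0,0],
    [16,0,0,0],
    [16,0,0,0],
    [0,0,0,0],
  ],
)

```text
clock: 13.68
position: [554.4, -330.9, 55.1]
ee_rot: [0.088, 0.704, -0.087, 0.699]
contact_force: [0.1, 0.5, -0.4]
gripper_width: 76.1
```

drive_tool(
  motion=[
    [16,0,0,0],
    [10,0,0,0],
    [0,0,0,0],
    [0,0,0,0],
  ],
)

```text
clock: 14.02
position: [557.1, -331.5, 32.6]
ee_rot: [0.087, 0.702, -0.087, 0.701]
contact_force: [-0.1, 0.0, 0.1]
gripper_width: 75.7
```

```bash
python3 -c "
from h import *
go(556.8,-332.5,-2,75.75)"
```

```text
t 14.02 pos [ 557.1 -331.5   32.6] down [-0.001  0.    -1.   ] yaw 75.84 j6 -1.53 F [-0.1  0.   0.1] w 75.7
spin 0.09 before [34.6 -1.  -0. ] after [34.6 -1.  -0. ]
```

drive_tool(
  motion=[
    [8,-1,0,0],
    [8,0,0,0],
    [8,0,0,0],
    [5,0,0,0],
    [3.5,0,0,0],
    [2,0,0,0],
    [0,0,0,0],
    [0,0,0,0],
  ],
)

```text
clock: 14.68
position: [557.3, -332.3, -1.9]
ee_rot: [0.087, 0.702, -0.087, 0.702]
contact_force: [-0.1, -0.2, -0.4]
gripper_width: 76.0
```

drive_tool(
  motion=[
    [0,0,0,0],
    [0,0,0,0],
    [0,0,0,0],
    [0,0,0,0],
    [0,0,0,0],
    [0,0,0,0],
    [0,0,0,0],
    [0,0,0,0],
  ],
  grip=45,
)

```text
clock: 15.35
position: [558.0, -332.5, -0.9]
ee_rot: [0.087, 0.701, -0.087, 0.702]
contact_force: [0.2, 0.4, 6.1]
gripper_width: 54.0
```

drive_tool(
  motion=[
    [-2,0,0,0],
    [-4,0,0,0],
    [-8,0,0,0],
    [-12,0,0,0],
    [-14,0,0,0],
    [-16,0,0,0],
    [-20,0,0,0],
    [-20,0,0,0],
    [-20,0,0,0],
    [-20,0,0,0],
  ],
)

```text
clock: 16.18
position: [557.1, -332.3, 136.2]
ee_rot: [0.087, 0.701, -0.087, 0.702]
contact_force: [1.6, 0.3, -1.1]
gripper_width: 53.3
```

drive_tool(
  motion=[
    [-18,0,0,0],
    [-12,0,0,0],
    [0,0,0,0],
    [0,0,0,0],
    [0,0,0,0],
  ],
)

```text
clock: 16.6
position: [556.5, -331.9, 163.4]
ee_rot: [0.088, 0.702, -0.087, 0.701]
contact_force: [-0.5, 0.3, -0.4]
gripper_width: 53.5
```

```bash
python3 -c "
from h import *
go(608.6,137.9,150,99.2)"
```

```text
t 16.6 pos [ 556.5 -331.9  163.4] down [-0.001  0.001 -1.   ] yaw 75.82 j6 -1.53 F [-0.5  0.3 -0.4] w 53.5
spin -23.38 before [ 13.8 468.2 -64.6] after [ 13.8 455.4 126.5]
```

drive_tool(
  motion=[
    [0,0,0,-5.84],
    [0,0,0,-5.84],
    [0,0,0,-5.85],
    [0,0,0,-5.85],
    [0,25,7,0],
    [0,25,7,0],
    [0,25,7,0],
    [0,25,7,0],
    [0,25,7,0],
    [0,25,7,0],
  ],
)

```text
clock: 17.43
position: [573.8, -176.1, 162.5]
ee_rot: [-0.057, 0.706, 0.057, 0.704]
contact_force: [1.1, 0.4, -0.2]
gripper_width: 53.5
```

drive_tool(
  motion=[
    [0,25,7,0],
    [0,25,7,0],
    [0,25,7,0],
    [0,25,7,0],
    [0,25,7,0],
    [0,25,7,0],
    [0,25,7,0],
    [0,25,7,0],
    [0,25,7,0],
    [0,25,7,0],
  ],
)

```text
clock: 18.27
position: [602.8, 81.6, 162.5]
ee_rot: [-0.057, 0.706, 0.057, 0.704]
contact_force: [-0.3, -0.2, -0.8]
gripper_width: 53.7
```

drive_tool(
  motion=[
    [0,20,5,0],
    [0,18,5,0],
    [0,0,0,0],
    [0,0,0,0],
  ],
)

```text
clock: 18.6
position: [606.7, 120.3, 162.5]
ee_rot: [-0.058, 0.706, 0.057, 0.704]
contact_force: [-0.9, 0.1, 0.1]
gripper_width: 53.8
```

```bash
python3 -c "
from h import *
go(608.6,137.9,40,99.2)"
```

```text
t 18.6 pos [606.7 120.3 162.5] down [-0.003 -0.001 -1.   ] yaw 99.31 j6 -1.87 F [-0.9  0.1  0.1] w 53.8
spin 0.11 before [122.5  17.2   5.1] after [122.5  17.2   5. ]
```

drive_tool(
  motion=[
    [0,9,2.5,0],
    [0,8.2,2.5,0],
    [10,0,0,0],
    [16,0,0,0],
    [16,0,0,0],
    [16,0,0,0],
    [16,0,0,0],
    [16,0,0,0],
    [10,0,0,0],
    [0,0,0,0],
  ],
)

```text
clock: 19.43
position: [607.7, 136.3, 60.9]
ee_rot: [-0.057, 0.707, 0.056, 0.703]
contact_force: [-0.9, -0.4, -0.5]
gripper_width: 53.7
```

drive_tool(
  motion=[
    [12,0,0,0],
    [6,0,0,0],
    [0,0,0,0],
    [0,0,0,0],
  ],
)

```text
clock: 19.77
position: [609.7, 137.4, 46.0]
ee_rot: [-0.057, 0.705, 0.057, 0.705]
contact_force: [1.1, -0.3, 0.5]
gripper_width: 53.5
```

```bash
python3 -c "
from h import *
go(608.6,137.9,16,99.2)
z=arm.read_state()['position'][2]+.9+8
for n in('scene','top'):
  im=arm.get_image(n)[:,:,::-1].copy(); cv2.imwrite(f'pics/{n}6.png',im)
f=lambda n:rectify(n,cv2.imread(f'pics/{n}6.png'),z,(608.6,137.9),80,.4)
cv2.imwrite('pics/c7.png',np.clip(np.hstack([f('scene'),f('top')])*1.7,0,255).astype('uint8'))"
```

```text
t 19.77 pos [609.7 137.4  46. ] down [-0. -0. -1.] yaw 99.22 j6 -1.89 F [ 1.1 -0.3  0.5] w 53.5
spin 0.02 before [30.   0.7 -1. ] after [30.   0.7 -1. ]
```

View pics/c7.png

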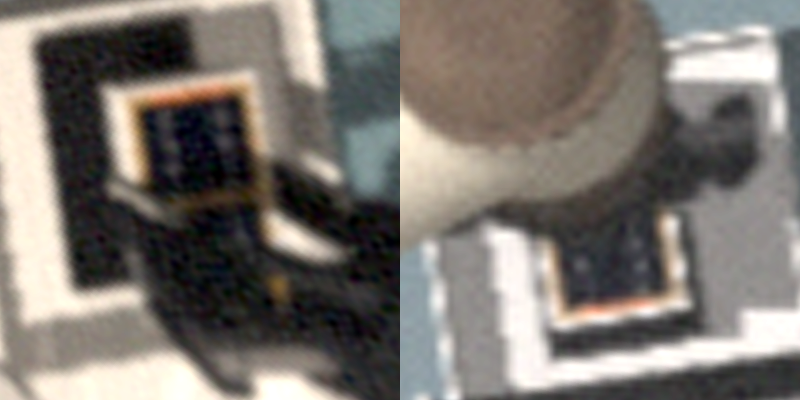

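The panel is held well. Its far edge mid is at (180,80), expected (182,79), and its near edge mid at (220,319), expected (220,315). The cells face up. Lowering now; contact should come at a TCP height of about 16.

drive_tool(
  motion=[
    [8,0.7,-1,0],
    [8,0,0,0],
    [6,0,0,0],
    [4,0,0,0],
    [1.5,0,0,0],
    [0,0,0,0],
    [0,0,0,0],
  ],
)

```text
clock: 20.45
position: [608.7, 138.0, 18.5]
ee_rot: [-0.057, 0.705, 0.057, 0.705]
contact_force: [-0.3, 0.7, -0.4]
gripper_width: 54.0
```

drive_tool(
  motion=[
    [1,0,0,0],
    [0.7,0,0,0],
    [0,0,0,0],
    [0,0,0,0],
  ],
)

```text
clock: 20.78
position: [608.6, 138.0, 17.0]
ee_rot: [-0.057, 0.705, 0.057, 0.705]
contact_force: [0.1, -0.0, -0.6]
gripper_width: 53.5
```

drive_tool(
  motion=[
    [0.8,0,0,0],
    [0,0,0,0],
    [0,0,0,0],
  ],
)

```text
clock: 21.03
position: [608.6, 138.0, 16.1]
ee_rot: [-0.057, 0.705, 0.057, 0.705]
contact_force: [0.1, -0.1, -0.6]
gripper_width: 53.9
```

drive_tool(
  motion=[
    [0.6,0,0,0],
    [0,0,0,0],
    [0,0,0,0],
  ],
)

```text
clock: 21.28
position: [608.6, 138.0, 16.1]
ee_rot: [-0.057, 0.705, 0.057, 0.705]
contact_force: [-1.0, -0.7, 5.3]
gripper_width: 54.1
```

Contact at 16.1, 5 N. I'll release and go up.

drive_tool(
  motion=[
    [0,0,0,0],
    [0,0,0,0],
    [0,0,0,0],
    [0,0,0,0],
    [-5,0,0,0],
    [-12,0,0,0],
    [-20,0,0,0],
    [-25,0,0,0],
    [-25,0,0,0],
    [-25,0,0,0],
  ],
  grip=66,
)

```text
clock: 22.12
position: [608.7, 137.9, 129.8]
ee_rot: [-0.057, 0.704, 0.057, 0.705]
contact_force: [-0.1, -0.2, -0.1]
gripper_width: 66.0
```

drive_tool(
  motion=[
    [-20,0,0,0],
    [-20,0,0,0],
    [-20,0,0,0],
    [0,-25,0,0],
    [0,-25,0,0],
    [0,-25,0,0],
    [0,-25,0,0],
    [0,-25,0,0],
    [0,-25,0,0],
    [0,-25,0,0],
  ],
)

```text
clock: 22.95
position: [636.7, -36.0, 188.9]
ee_rot: [-0.057, 0.704, 0.057, 0.705]
contact_force: [0.8, 0.2, -0.2]
gripper_width: 66.1
```

drive_tool(
  motion=[
    [0,-25,0,0],
    [0,-25,0,0],
    [0,-25,0,0],
    [0,-25,0,0],
    [0,-20,0,0],
    [0,0,0,0],
  ],
)

```text
clock: 23.45
position: [656.0, -156.8, 188.4]
ee_rot: [-0.056, 0.705, 0.055, 0.705]
contact_force: [0.6, -0.0, 0.5]
gripper_width: 66.2
```

```bash
python3 -c "
from h import *
go(523.3,123.3,140,9)
for n in('scene','top'):
  im=arm.get_image(n)[:,:,::-1].copy(); cv2.imwrite(f'pics/{n}7.png',im)
  for t in (45,55): print(n,'panel',rect(n,im,25,(608.6,138),48,t,1500,hullmerge=21),'handle',rect(n,im,106,(523.3,123.3),90,t,1000))
f=lambda n:rectify(n,cv2.imread(f'pics/{n}7.png'),25,(565,130),120,.6)
cv2.imwrite('pics/c8.png',np.clip(np.hstack([f('scene'),f('top')])*1.7,0,255).astype('uint8'))"
```

```text
t 23.45 pos [ 656.  -156.8  188.4] down [ 0.001 -0.001 -1.   ] yaw 99.0 j6 -1.42 F [ 0.6 -0.   0.5] w 66.2
spin 90.0 before [ 48.  297.4 -87.3] after [  48.   -87.3 -297.4]
scene panel (array([605.3, 136.3], dtype=float32), np.float32(8.88), array([40.7, 84.7], dtype=float32)) handle (array([532.2, 128.8], dtype=float32), np.float32(-81.1), array([ 30.3, 151. ], dtype=float32))
scene panel (array([605.8, 136.3], dtype=float32), np.float32(8.93), array([42. , 86.7], dtype=float32)) handle (array([533.8, 129.2], dtype=float32), np.float32(-79.09), array([ 35.6, 152.4], dtype=float32))
top panel (array([607.5, 138.3], dtype=float32), np.float32(9.16), array([39.4, 78.8], dtype=float32)) handle (array([521.4, 132.4], dtype=float32), np.float32(-81.47), array([ 15.2, 125.9], dtype=float32))
top panel (array([606.2, 131.9], dtype=float32), np.float32(9.13), array([53.1, 85.2], dtype=float32)) handle (array([522.2, 131.8], dtype=float32), np.float32(-80.74), array([ 18., 129.], dtype=float32))
```

View pics/c8.png

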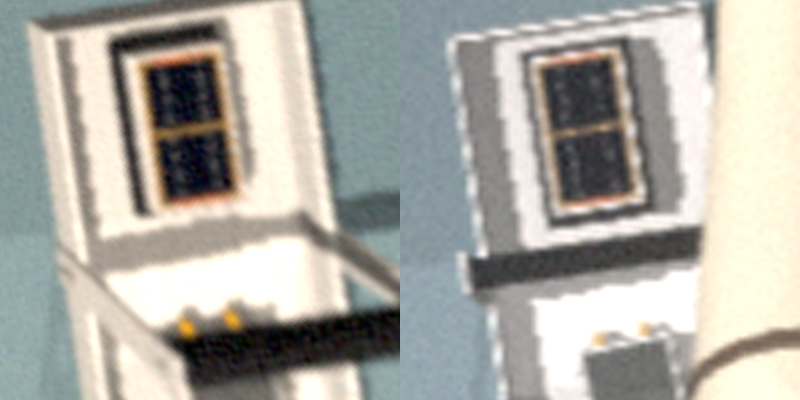

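The new panel sits cells up with an even black rim of the sheet all round (top-view crop, panel centred at (590,130)). The radio and handle are undisturbed. Next is the handle: I'll turn −90°, because +90° would exceed joint 6.

drive_tool(
  motion=[
    [0,0,0,-7],
    [0,0,0,-7],
    [0,0,0,-7],
    [0,0,0,-7],
    [0,0,0,-7],
    [0,0,0,-7],
    [0,0,0,-7],
    [0,0,0,-7],
    [0,0,0,-7],
    [0,0,0,-7],
  ],
  grip=50,
)

```text
clock: 24.38
position: [655.8, -151.8, 188.3]
ee_rot: [-0.453, 0.543, 0.453, 0.543]
contact_force: [1.0, -0.2, 0.0]
gripper_width: 50.0
```

drive_tool(
  motion=[
    [0,0,0,-7],
    [0,0,0,-7],
    [0,0,0,-6],
    [0,0,0,0],
    [0,0,0,0],
  ],
)

```text
clock: 24.8
position: [655.8, -152.2, 188.1]
ee_rot: [0.538, -0.458, -0.538, -0.459]
contact_force: [0.0, 0.8, -0.1]
gripper_width: 50.2
```

```bash
python3 -c "
from h import *
go(523.6,123.0,150,9)"
```

```text
t 24.8 pos [ 655.8 -152.2  188.1] down [ 0.001  0.    -1.   ] yaw -170.86 j6 0.15 F [ 0.   0.8 -0.1] w 50.2
spin 0.14 before [ 38.   86.8 292.7] after [ 38.   87.6 292.5]
```

drive_tool(
  motion=[
    [0,6.7,22.5,0],
    [0,6.7,22.5,0],
    [0,6.7,22.5,0],
    [0,6.7,22.5,0],
    [0,6.7,22.5,0],
    [0,6.7,22.5,0],
    [0,6.7,22.5,0],
    [0,6.7,22.5,0],
    [0,6.7,22.5,0],
    [0,6.7,22.5,0],
  ],
)

```text
clock: 25.63
position: [552.9, 59.5, 187.9]
ee_rot: [0.538, -0.459, -0.538, -0.459]
contact_force: [-0.2, -0.0, 0.4]
gripper_width: 50.1
```

drive_tool(
  motion=[
    [0,6.7,22.5,0.1],
    [0,6.7,22.5,0],
    [0,6.7,22.5,0],
    [0,0,0,0],
    [0,0,0,0],
    [0,0,0,0],
  ],
)

```text
clock: 26.13
position: [523.1, 121.7, 187.8]
ee_rot: [0.538, -0.459, -0.538, -0.459]
contact_force: [0.6, 0.5, -0.3]
gripper_width: 50.0
```

```bash
python3 -c "
from h import *
go(523.6,123.0,76,9)"
```

```text
t 26.13 pos [523.1 121.7 187.8] down [ 0.001  0.    -1.   ] yaw -170.91 j6 -0.37 F [ 0.6  0.5 -0.3] w 50.0
spin 0.09 before [111.8  -0.7   1.2] after [111.8  -0.7   1.2]
```

drive_tool(
  motion=[
    [0,-0.7,1.2,0.1],
    [12,0,0,0],
    [15,0,0,0],
    [15,0,0,0],
    [15,0,0,0],
    [15,0,0,0],
    [12,0,0,0],
    [8,0,0,0],
    [0,0,0,0],
    [0,0,0,0],
  ],
)

```text
clock: 26.97
position: [523.9, 122.4, 95.4]
ee_rot: [0.538, -0.46, -0.538, -0.459]
contact_force: [0.4, 0.6, -0.4]
gripper_width: 49.8
```

```bash
python3 -c "
from h import *
go(523.6,123.0,76,9)"
```

```text
t 26.97 pos [523.9 122.4  95.4] down [-0. -0. -1.] yaw -171.04 j6 -0.38 F [ 0.4  0.6 -0.4] w 49.8
spin -0.04 before [19.4  0.2  0.6] after [19.4  0.2  0.6]
```

drive_tool(
  motion=[
    [7,0,0.6,0],
    [7,0,0,0],
    [5.4,0,0,0],
    [0,0,0,0],
    [0,0,0,0],
  ],
)

```text
clock: 27.38
position: [523.3, 123.4, 75.7]
ee_rot: [-0.538, 0.459, 0.538, 0.459]
contact_force: [0.1, -0.8, -0.0]
gripper_width: 50.0
```

drive_tool(
  motion=[
    [0,0,0,0],
    [0,0,0,0],
    [0,0,0,0],
    [0,0,0,0],
    [0,0,0,0],
  ],
  grip=26,
)

```text
clock: 27.8
position: [523.5, 123.5, 76.2]
ee_rot: [0.538, -0.459, -0.538, -0.459]
contact_force: [0.4, -0.2, -0.1]
gripper_width: 25.9
```

drive_tool(
  motion=[
    [0,0,0,0],
    [0,0,0,0],
    [0,0,0,0],
    [0,0,0,0],
  ],
  grip=20,
)

```text
clock: 28.13
position: [523.4, 123.4, 76.0]
ee_rot: [-0.538, 0.459, 0.538, 0.459]
contact_force: [-0.5, 0.8, -0.2]
gripper_width: 20.1
```

drive_tool(
  motion=[
    [0,0,0,0],
    [0,0,0,0],
    [0,0,0,0],
    [0,0,0,0],
    [0,0,0,0],
    [0,0,0,0],
  ],
  grip=4,
)

```text
clock: 28.63
position: [523.9, 123.7, 76.4]
ee_rot: [0.538, -0.459, -0.538, -0.459]
contact_force: [1.2, 1.1, 1.9]
gripper_width: 15.4
```

```bash
python3 -c "
from h import *
go(523.6,123.0,76,9)
print(arm.read_state()['wrist_torque'])"
```

```text
t 28.63 pos [523.9 123.7  76.4] down [ 0.001  0.    -1.   ] yaw -170.97 j6 -0.38 F [1.2 1.1 1.9] w 15.4
spin 0.03 before [ 0.4  0.4 -0.6] after [ 0.4  0.4 -0.6]
[ 0.11799735 -0.24452766 -0.05585617]
```

Gripped at 15.4 mm. I'll lift gently.

drive_tool(
  motion=[
    [-1,0,0,0],
    [-1,0,0,0],
    [-2,0,0,0],
    [-2,0,0,0],
    [-2,0,0,0],
    [-2,0,0,0],
    [0,0,0,0],
    [0,0,0,0],
    [0,0,0,0],
  ],
)

```text
clock: 29.38
position: [523.3, 123.4, 86.0]
ee_rot: [-0.538, 0.459, 0.538, 0.459]
contact_force: [0.3, -0.3, -5.8]
gripper_width: 15.3
```

```bash
python3 -c "
from h import *
go(523.6,123.0,176,9)
print(arm.read_state()['wrist_torque'])"
```

```text
t 29.38 pos [523.3 123.4  86. ] down [-0. -0. -1.] yaw -170.98 j6 -0.38 F [ 0.3 -0.3 -5.8] w 15.3
spin 0.02 before [-90.   -0.2  -0.5] after [-90.   -0.2  -0.5]
[ 0.00568593 -0.00153301 -0.01376368]
```

Full weight is on the gripper, with almost no moment, so it hangs in balance. I'll raise it to 10 cm.

drive_tool(
  motion=[
    [-3,0,0,0],
    [-6,0,0,0],
    [-8,0,0,0],
    [-8,0,0,0],
    [-8,0,0,0],
    [-8,0,0,0],
    [-8,0,0,0],
    [-8,0,0,0],
    [-8,0,0,0],
    [-8,0,0,0],
  ],
)

```text
clock: 30.22
position: [523.3, 123.4, 159.9]
ee_rot: [-0.538, 0.459, 0.538, 0.459]
contact_force: [0.2, 1.0, -6.8]
gripper_width: 15.3
```

drive_tool(
  motion=[
    [-7,0,0,0],
    [-5,0,0,0],
    [-3,0,0,0],
    [-2,0,0,0],
    [0,0,0,0],
    [0,0,0,0],
    [0,0,0,0],
    [0,0,0,0],
  ],
)

```text
clock: 30.88
position: [523.2, 123.4, 175.6]
ee_rot: [-0.538, 0.459, 0.538, 0.459]
contact_force: [0.3, 0.4, -6.3]
gripper_width: 15.0
```

```bash
python3 -c "
from h import *
go(523.6,123.0,176,9)
print(arm.read_state()['wrist_torque'])
for n in('scene','top'): cv2.imwrite(f'pics/{n}8.png',arm.get_image(n)[:,:,::-1])
a=cv2.imread('pics/scene8.png');u,v=proj('scene',[523,123,120])[0].astype(int)
cv2.imwrite('pics/c9.png',np.clip(cv2.resize(a[v-75:v+75,u-95:u+95],None,fx=4,fy=4,interpolation=cv2.INTER_CUBIC)*1.7,0,255).astype('uint8'))"
```

```text
t 30.88 pos [523.2 123.4 175.6] down [-0.001 -0.    -1.   ] yaw -170.98 j6 -0.38 F [ 0.3  0.4 -6.3] w 15.0
spin 0.02 before [-0.4 -0.3 -0.4] after [-0.4 -0.3 -0.4]
[-0.01896552  0.0304925  -0.0669903 ]
```

View pics/c9.png

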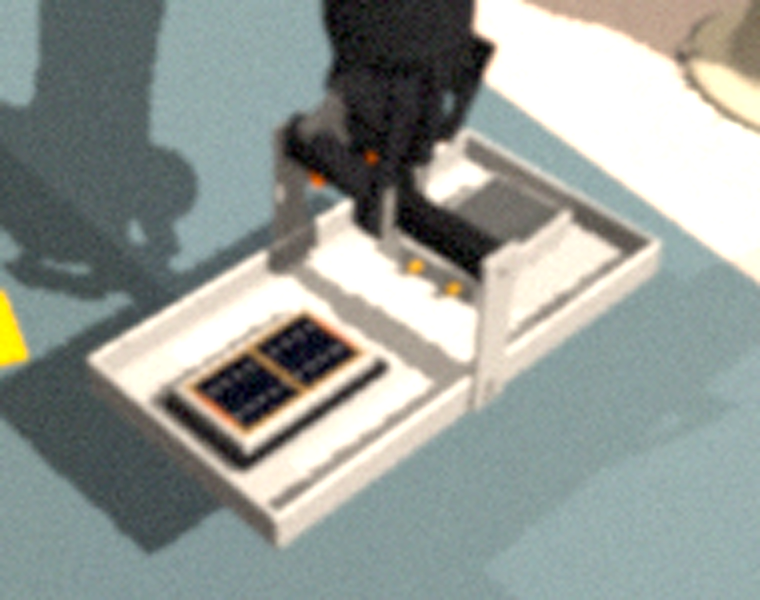

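All the contents are in the lifted caddy. I'll check level by comparing the rim corners seen in the crop with those predicted for a level caddy: left (90,358), front (277,523), right (658,240), back (470,133).

```bash
python3 -c "
from h import *
u,v=proj('scene',[523,123,120])[0].astype(int)
q=R.from_euler('z',9,degrees=True)
for tilt in (0,2):
  r=q*R.from_euler('y',tilt,degrees=True)
  P=np.array([[152,76],[152,-76],[-152,76],[-152,-76]])
  P=r.apply(np.c_[P,np.full(4,22-95)])+[523.2,123.4,175.6+19]
  print(tilt,((proj('scene',P)-[u-95,v-75])*4).round(0).tolist())
go(523.2,123.4,176,9)"
```

```text
0 [[277.0, 520.0], [86.0, 359.0], [660.0, 243.0], [465.0, 130.0]]
2 [[281.0, 524.0], [91.0, 364.0], [664.0, 234.0], [468.0, 121.0]]
t 30.98 pos [523.3 123.4 175.7] down [-0.001 -0.    -1.   ] yaw -170.98 j6 -0.38 F [-0.   0.3 -6.8] w 15.3
spin 0.02 before [-0.3  0.1  0. ] after [-0.3  0.1  0. ]
```

The rim corners match the level prediction within 5 crop pixels, about 1 image pixel. The caddy is level and steady at about 10 cm, so I'm handing in.

```bash
python3 -c "
from bench import arm
print(arm.job_done())"
```

```text
the job is handed in; nothing more can be done
None
```

The caddy is packed and was handed in at about 31 s of the 72 s, held level and steady about 10 cm above the bench (~99 mm by the lift). I laid the sheet over the lower panel and set the loose panel on it cells up. Both went down on light contact (3 N and 5 N). I then lifted the caddy by the middle of its handle bar.

What the last checks showed:
- **Sheet:** it measured (608.9, 137.6) at 9.1°, against (608.3, 138.2) at 9.35° for the panel below. That is the average of two views that differ by 2–4 mm, about the calibration error.
- **Loose panel:** the top view puts it at (607.5, 138.3), 9.2°, with a fairly even black rim of sheet all round. The scene view read about 2–3 mm off that, probably because panel and sheet edges merge on the hidden side.
- **Lift:** the load was about 6.5 N with almost no wrist moment. The rim corners matched a level caddy to about 1 image pixel, roughly half a degree or better.
- **Contents and bench:** both panels, the sheet and the radio were seen in the lifted caddy. I kept clear of everything else on the bench but did not check it separately at the end.

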